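Change over the croissant warmers

TASK

The croissants have been moved to the other warming plate. With your fingertips push the lever of the empty plate over to its off side (white dot) until it snaps, and only then push the lever of the plate with the croissants over to its on side (green dot) until it snaps; the two plates must never be on together. Do not move or pick up the croissant tray, the cup, the jam jar or the sugar shaker.

Things in the scene. Friction and masses are not known exactly. Their poses are not given: they have to be found in the camera images.
- warmer_a: The EMPTY one, switched on at the start; metal warming plate 300 (x) x 220 (y) x 50 mm high, fixed; black hot plate 180 x 190 mm (top at 56 mm) at its rear (+x), grey ledge with red-knobbed lever at its front (-x, robot's side). Origin: centre of underside, on the counter; y to the left seen from the robot, z up. Stands left or right, yaw up to 0.35 rad either way.
- lever_a (a joint): lever of warmer_a, rad, hinge along the warmer's x at the pivot. -0.45 = OFF (knob leans to the warmer's +y, white dot), 0 upright, +0.45 = ON (leans to -y, green dot). An over-centre spring drives it from upright to the nearer end: push the knob sideways, 6 N at first, falling to none at upright; once past upright it snaps over by itself and stays.
- lever_a_pivot (a point): lever pivot, at the warmer's [-110, 0, 50] mm, on the flat ledge (50 mm high; collar 4 mm higher). Free of obstacles 60 mm fore and aft and 100 mm to either side; painted dots (white OFF at +y, green ON at -y) 65 mm to either side.
- lever_a_knob (a point): centre of the red ball knob (24 mm diameter), on a steel rod 10 mm thick, 60 mm from the pivot; 26 mm to one side of the pivot along the warmer's y and 104 mm above the counter at either end, 110 mm high when upright.
- warmer_b: The one with the croissant tray on it, switched off at the start; metal warming plate 300 (x) x 220 (y) x 50 mm high, fixed; black hot plate 180 x 190 mm (top at 56 mm) at its rear (+x), grey ledge with red-knobbed lever at its front (-x, robot's side). Origin: centre of underside, on the counter; y to the left seen from the robot, z up. Stands left or right, yaw up to 0.35 rad either way.
- lever_b (a joint): lever of warmer_b, rad, hinge along the warmer's x at the pivot. -0.45 = OFF (knob leans to the warmer's +y, white dot), 0 upright, +0.45 = ON (leans to -y, green dot). An over-centre spring drives it from upright to the nearer end: push the knob sideways, 6 N at first, falling to none at upright; once past upright it snaps over by itself and stays.
- lever_b_pivot (a point): lever pivot, at the warmer's [-110, 0, 50] mm, on the flat ledge (50 mm high; collar 4 mm higher). Free of obstacles 60 mm fore and aft and 100 mm to either side; painted dots (white OFF at +y, green ON at -y) 65 mm to either side.
- lever_b_knob (a point): centre of the red ball knob (24 mm diameter), on a steel rod 10 mm thick, 60 mm from the pivot; 26 mm to one side of the pivot along the warmer's y and 104 mm above the counter at either end, 110 mm high when upright.
- tray: loose low steel tray 130 (x) x 160 (y) x 18 mm with three golden croissants (tops about 47 mm above its underside), standing on the hot plate of warmer_b; origin: centre of the underside, at 56 mm height, z up. To be left alone.
- mug: loose blue ceramic cup without handle, 76 mm across, 85 mm high, upright on the counter between robot and warmers; origin: centre of the underside. To be left alone.
- jam: loose amber jam jar with red cap, 66 mm across, 95 mm high, upright on the counter between robot and warmers; origin: centre of the underside. To be left alone.
- shaker: loose steel sugar shaker, 64 mm across, 104 mm high, upright on the counter between robot and warmers; origin: centre of the underside. To be left alone.

How it is judged (in metres and radians):
On the way, in this order (a step that is already met when the one before it is completed fails the run):
1. the empty plate's lever has snapped fully to off, the other still off (value of joint lever_a below -0.38 rad and value of joint lever_b below -0.3 rad), for 0.2 s.
2. the croissant plate's lever has snapped fully to on, the empty one still off (value of joint lever_b above 0.38 rad and value of joint lever_a below -0.38 rad), for 0.2 s.
At the end, for the whole second after the job is handed in: The empty plate's lever is fully off (below -0.38 rad) and the croissant plate's lever fully on (above 0.38 rad); tray, cup, jar and shaker stand upright, at rest, within 20 mm of where they began (all of step 2 and distance of each of tray, mug, jam, shaker from where it was at the start of the episode below 0.02 m and angle between each of tray, mug, jam, shaker's own z axis and vertical below 0.2 rad and linear speed of each of tray, mug, jam, shaker below 0.02 m/s); the robot touches nothing.
It fails at once if both plates are on at once (both levers past upright on the on side) (value of joint each of lever_a, lever_b above 0 rad).
It fails at once if a warmer or its lever is pushed with the arm or the gripper's body instead of the fingers (contact force between the arm and warmer_a above 2 N or contact force between the arm and warmer_b above 2 N).
It fails at once if the croissant tray, cup, jar or shaker is pushed away, lifted or tipped (over 20 mm or 0.35 rad) (distance of any of tray, mug, jam, shaker from where it was at the start of the episode above 0.02 m or angle between any of tray, mug, jam, shaker's own z axis and vertical above 0.35 rad).
It also fails if it takes over 48 s, if anything falls off the work surface, if the arm or the gripper's body presses on something with over 40 N, if the wrist force passes 120 N, or if a joint passes its speed limit or range.

ROBOT

A 7-joint arm with a two-finger parallel gripper is mounted at the origin on the work surface. World frame = base frame: x ahead of the robot, y to its left, z up, the work surface at z = 0. Lengths are in mm, angles in degrees, forces in N, time in s.
With the tool pointing down it reaches from about 425 to 875 mm from the base axis. Payload 4.7 kg.
Tool frame: the origin (TCP) lies at the very end of the fingers, on their centre line; the grasp point (between the pads) lies 19 mm behind it; z points along the fingers, y is the direction in which the jaws open and shut (so a half turn about z gives the same grasp; the last joint's range is limited). The gripper opens to 87 mm and grips with 3 to 60 N. Pads are 19 mm wide; open, the fingers measure 117 mm over their backs; the gripper's body (75 mm by 190 mm) begins 51 mm behind the grasp point.
Start: joints at [76.553, 18.392, -4.016, 83.108, 1.295, 78.541, -3.26], TCP at [160.035, -630.011, 222.587] pointing down, gripper open.
Joint ranges: [-163.93, 163.93], [-17.29, 119.83], [-79.2, 71.16], [3.27, 140.29], [-89.18, 269.18], [5.43, 117.66], [-154.24, 154.24]. Speed limits (degrees/s): [147.25, 147.25, 180, 180, 180, 180, 180].

INTERFACE

Orientations are given as [roll, pitch, yaw] about the fixed x, y, z axes, in that order (R = Rz(yaw) Ry(pitch) Rx(roll)).
In Python, from rig import movep, move_l, movej, let_go, close, hold, ik, snapshot, IKError, sign_off, read_time, read_joint_pos, read_joint_velocities, read_effort, read_tcp_pos, read_eef_rot, read_force, read_moment, read_opening gives the robot as it stands. Calls block until the motion is done:
- movep(position, orientation): joint-space move of the TCP to a pose.
- move_l(position, frame=None, v=150, contact_N=None): straight line of the TCP; frame=None keeps the orientation; v is the mean speed in mm/s. With contact_N (N) it stops when the force on the tool has changed by that much, and returns True; else False.
- movej(angles): joint-space move.
- let_go() and close(grasp_force=None): open the fingers fully, or close them until they stop; grasp_force is the grip in N (None keeps the last).
- hold(seconds).
- ik(position, orientation): joint angles nearest the present ones, or None.
- snapshot(name): name is "side" or "top"; returns a dict with "pixels" (420x560x3 uint8, red, green, blue), "range_z" (420x560 float32, mm along the optical axis (not along the pixel's ray), 0 where there is no reading), "intrinsics" (3x3 intrinsics, pixels), "R" (3x3) and "t" (3): a world point X has camera coordinates R X + t. Camera axes: x right, y down, z forward; pixel columns grow to the right and rows downward; lengths in mm; the calibration is good to about 2 mm. A picture is of the moment at which its call begins.
A pose or a line that the arm cannot do raises IKError and nothing moves.
- sign_off(): hands the job in, once; it reports no verdict.
Readings, each from a call of its own:
- read_time(): time.
- read_joint_pos(): joint angles.
- read_joint_velocities(): joint speeds.
- read_effort(): joint torques, N m.
- read_tcp_pos(): TCP position.
- read_eef_rot(): TCP orientation.
- read_force(): force on the tool from outside, world axes, zero at the start.
- read_moment(): the same for the moment, N m.
- read_opening(): finger opening in mm.
Only numpy, scipy, OpenCV 4.12 (cv2) and the standard library are available. Lean on these libraries where they do the work, as an engineer would, in place of code of your own. Each camera call takes 0.05 s, during which the arm holds its last target. There are 200 camera calls.

## Working session

There is one attempt and no reset: what is moved stays moved. The work goes in short steps, each a Python script; the robot and the scene stay as the last script left them, time stands still between calls to the robot, and variables do not carry over. Pictures are saved under pics/ and viewed, about 8 in all and at most 12, crops included, and the job is handed in when it is done.

```bash
ls; mkdir -p pics; python3 - <<'E'
from rig import *
import cv2,numpy as np
for n in ("top","side"):
    s=snapshot(n); np.savez(f"{n}.npz",**s)
    cv2.imwrite(f"pics/{n}0.png",s["pixels"][:,:,::-1])
    print(n,s["intrinsics"].tolist(),s["R"].tolist(),s["t"])
print(read_time(),read_eef_rot(),read_tcp_pos())
E
```

```text
pics
top [[506.30367091285586, 0.0, 270.9189124925346], [0.0, 506.30367091285586, 216.71397546637618], [0.0, 0.0, 1.0]] [[-0.015615998151303594, -0.9994473057884616, -0.029346610603678866], [-0.9801903923368395, 0.021097559465207347, -0.19693066738109893], [0.19744096680347642, 0.025689996823618205, -0.9799781062303948]] [  38.42206886  597.09215767 1328.98475991]
side [[411.70866049957226, 0.0, 277.0668145603674], [0.0, 411.70866049957226, 211.19555056448922], [0.0, 0.0, 1.0]] [[-0.9987880274812551, -0.04870634684229016, 0.007082932823500973], [-0.040059636317128264, 0.720854936655176, -0.6919272980870186], [0.028595483878457353, -0.6913724409297358, -0.7219324388227862]] [ 571.31008925   96.83314862 1169.8222869 ]
0.1 [-1.79902891e+02  3.11117370e-03  1.42575576e+01] [ 159.91418625 -629.51638094  221.57744591]
```

View pics/top0.png

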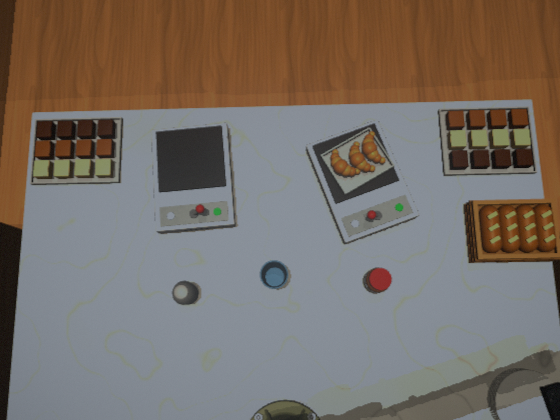

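View pics/side0.png

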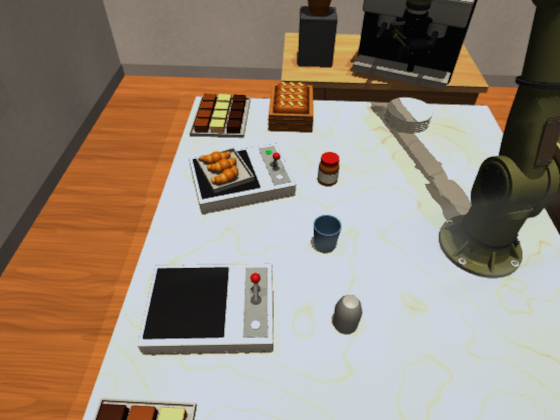

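The top view shows the empty warmer_a on the left, with its knob at (200,209), white dot at (170,215) and green dot at (217,212). Warmer_b with the croissants is on the right, with its knob at (371,215), white dot at (355,223) and green dot at (399,208). The shaker is at (185,292), the cup at (275,275) and the jar at (379,280). Next I'll locate these by colour and cast rays.

```bash
cat > see.py <<'E'
import cv2,numpy as np
def ray(s,u,v,z):
    R,t=s["R"],s["t"]; d=R.T@np.linalg.solve(s["intrinsics"],[u,v,1]); c=-R.T@t
    return c+d*(z-c[2])/d[2]
def blobs(s,kind,amin=15):
    h=cv2.cvtColor(s["pixels"],cv2.COLOR_RGB2HSV); H,S,V=cv2.split(h)
    m={"red":((H<6)|(H>172))&(S>170)&(V>70),"green":(H>45)&(H<80)&(S>120)&(V>60)}[kind]
    n,_,st,c=cv2.connectedComponentsWithStats(m.astype(np.uint8))
    return [(c[i],st[i,4]) for i in range(1,n) if st[i,4]>=amin]
E
python3 - <<'E'
from see import *
for n in("top","side"):
    s=np.load(n+".npz")
    for k,z in(("red",104),("green",50)):
        for c,a in blobs(s,k): print(n,k,c.round(1),a,ray(s,*c,z).round(1))
s=np.load("top.npz")
# grey ledge rectangle & black plates around each warmer
h=cv2.cvtColor(s["pixels"],cv2.COLOR_RGB2HSV);V=h[:,:,2]
for nm,(x0,x1,y0,y1) in dict(a=(150,238,120,232),b=(305,420,118,242)).items():
    for k,m,z in(("plate",V<60,56),("ledge",(V>75)&(V<165)&(h[:,:,1]<60),50)):
        q=np.zeros(V.shape,np.uint8);q[y0:y1,x0:x1]=m[y0:y1,x0:x1]
        cs,_=cv2.findContours(q,0,1);c=max(cs,key=cv2.contourArea)
        p=np.array([ray(s,*pt,z)[:2] for pt in c[:,0]],np.float32)
        print(nm,k,cv2.minAreaRect(p))
for nm,u,v,z in(("shaker",185,292,90),("mug",275,275,85),("jam",379,280,95)): print(nm,ray(s,u,v,z).round())
cv2.imwrite("pics/crop.png",np.hstack([cv2.resize(s["pixels"][190:240,x:x+100,::-1],None,fx=4,fy=4,interpolation=2) for x in(145,325)]))
E
```

```text
top red [371.7 213.9] 18 [ 590.7 -240.3  104. ]
top red [382.  278.6] 214 [ 420.2 -257.2  104. ]
top green [398.8 207. ] 42 [ 619.4 -324.9   50. ]
top green [217.  211.2] 41 [618.4 177.2  50. ]
side red [275.8 155.6] 33 [ 588.6 -241.1  104. ]
side red [329.8 157.7] 165 [ 421.3 -240.3  104. ]
side red [254.9 277.5] 67 [614.2 215.  104. ]
side green [268.2 151.7] 19 [ 618.2 -328.4   50. ]
a plate ((771.7872314453125, 253.13714599609375), (177.51483154296875, 186.4220733642578), 4.19291877746582)
a ledge ((727.209228515625, 247.47216796875), (252.4563446044922, 330.6075134277344), 89.86282348632812)
b plate ((747.1082763671875, -210.00030517578125), (177.48965454101562, 186.4109649658203), 19.514936447143555)
b ledge ((703.800537109375, -231.73129272460938), (324.39080810546875, 357.0158386230469), 88.34619903564453)
shaker [395. 255.  90.]
mug [436.  18.  85.]
jam [ 417. -251.   95.]
```

View pics/crop.png

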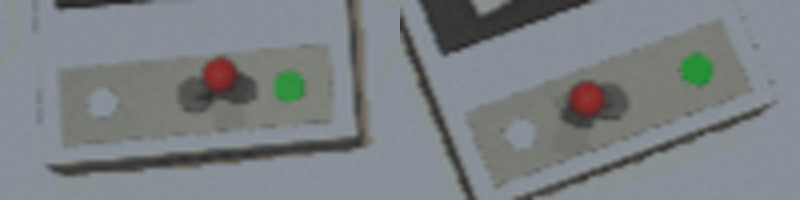

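```bash
cat > push.py <<'E'
from rig import *
import numpy as np, cv2
P={"a":((613.7,242.0),4.2,1),"b":((597.7,-264.6),19.5,-1)}   # pivot, yaw, push direction along warmer y
def at(w,y,z):
    (px,py),th,s=P[w]; t=np.radians(th); return [px-s*y*np.sin(t),py+s*y*np.cos(t),z]
def ori(w):
    for q in (-90,90):
        o=[180,0,P[w][1]+q]
        if all(ik(at(w,-65,z),o) is not None for z in(220,85)): return o
    raise SystemExit("no ik")
def approach(w):
    o=ori(w); print(o, np.round(ik(at(w,-65,220),o)))
    movep(at(w,-65,220),o); move_l(at(w,-65,85),v=120)
def push(w):
    move_l(at(w,-5,85),v=50); f=read_force(); move_l(at(w,-12,85)); move_l(at(w,-12,220)); print(f)
def pic(n):
    for c in("top","side"):
        s=snapshot(c); np.savez(f"{c}_{n}.npz",**s); cv2.imwrite(f"pics/{c}_{n}.png",s["pixels"][:,:,::-1])
E
python3 - <<'E'
from push import *
close(20); approach("a"); print(read_tcp_pos(),read_eef_rot(),read_force(),read_time()); pic("a1")
E
```

```text
[180, 0, -85.8] [ 28.  33. -68.  83.  30.  84. 146.]
[619.05555569 177.55851713  85.96660752] [-1.79911901e+02  2.47548070e-02 -8.58029659e+01] [1.23413426 0.11544341 0.6376966 ] 6.1417
```

View pics/side_a1.png

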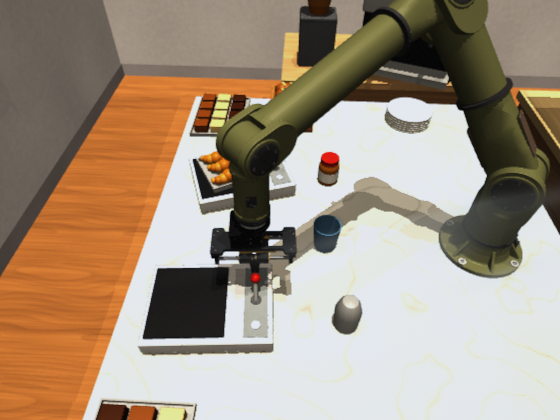

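The side view shows the closed fingertips at about (256,262), directly behind knob A at (255,278). The gripper body is well above the plate and nothing has been disturbed, so I'll push.

```bash
python3 - <<'E'
from push import *
push("a"); print(read_time(),read_joint_pos().round(0)); pic("a2")
from see import *
for c in("top","side"):
    s=np.load(c+"_a2.npz")
    for b,a in blobs(s,"red"): print(c,b.round(),a,ray(s,*b,104).round())
E
```

```text
[ 0.16914173  0.03765776 -0.58155796]
8.8917 [ 22.  34. -67.  81.  31.  85. 141.]
top [372. 214.] 23 [ 590. -240.  104.]
top [380. 279.] 315 [ 419. -253.  104.]
side [276. 156.] 33 [ 589. -241.  104.]
side [330. 159.] 192 [ 421. -236.  104.]
side [255. 297.] 85 [610. 267. 104.]
```

View pics/side_a2.png

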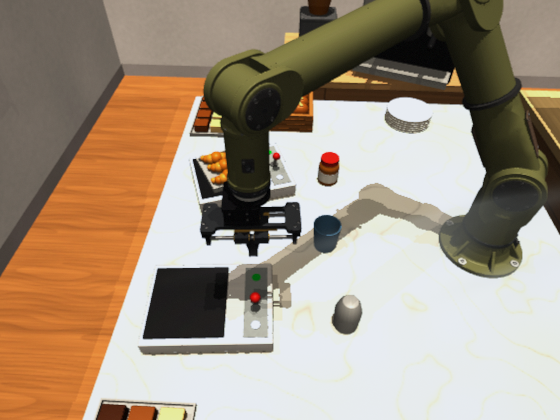

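Lever A now leans to the white side: its knob is at (255,297) px, about (610,267) mm, where I expected (612,268). Lever B hasn't moved. I'll do B next.

```bash
python3 - <<'E'
from push import *
approach("b"); print(read_tcp_pos(),read_eef_rot(),read_force(),read_time()); pic("b1")
E
```

```text
[180, 0, -70.5] [ -31.   22.   61.   91.  -19.   79. -128.]
[ 576.61148577 -203.65475517   85.84585714] [-1.79928868e+02 -4.96514798e-02 -7.05007586e+01] [ 1.20333523 -0.45258272  1.26512433] 14.1583
```

View pics/side_b1.png

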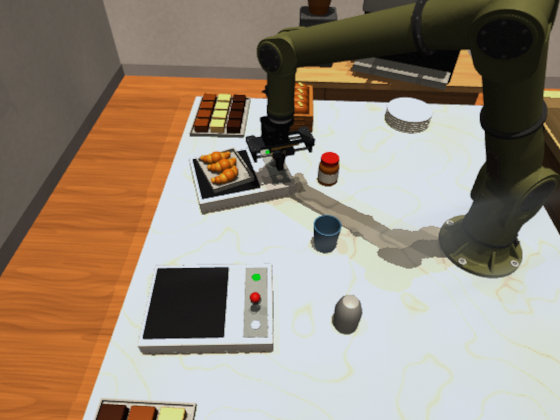

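The fingertips are at about (281,170), on the white-dot side of lever B. The jar at (329,168) and the tray are untouched. I'll push, retreat and check.

```bash
python3 - <<'E'
from push import *
push("b"); p=read_tcp_pos(); move_l([p[0]-120,p[1]+120,240]); hold(0.5); print(read_time(),read_force()); pic("b2")
from see import *
for c in("top","side"):
    s=np.load(c+"_b2.npz")
    for b,a in blobs(s,"red"): print(c,b.round(),a,ray(s,*b,104).round())
E
```

```text
[ 0.09027715  0.44849668 -0.28179241]
18.7 [-0.55089201  0.75565773 -0.15216675]
top [179. 210.] 17 [613. 271. 104.]
top [387. 280.] 84 [ 418. -270.  104.]
side [271. 146.] 29 [ 605. -290.  104.]
side [330. 158.] 166 [ 421. -240.  104.]
side [255. 297.] 76 [610. 267. 104.]
```

View pics/side_b2.png

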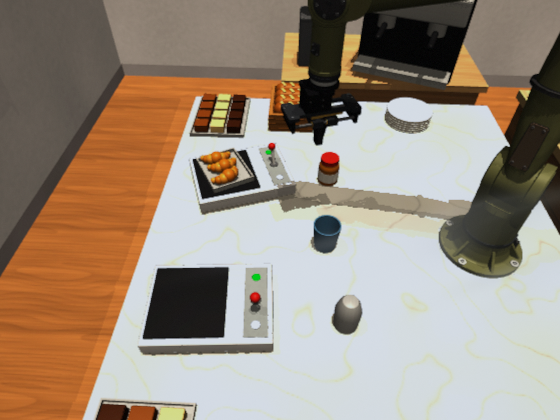

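Knob B is at (271,146) px, about (605,-290) mm, where I expected (606,-289), so it is on. Knob A is still off at (610,267). The tray, cup, jar and shaker look unmoved and the robot is clear of everything.

```bash
python3 -c "
from rig import *
sign_off(); print(read_time())"
```

```text
the job is handed in; nothing more can be done
the job is handed in; nothing more can be done
```

With closed fingertips I pushed the empty plate's lever to off, and then the croissant plate's lever to on. I handed the job in at about 18.7 s of the 48 s; no verdict is reported.

- **Levers:** in the last side picture, knob A is at (610, 267) mm, where off should be about (612, 268). Knob B is at (605, -290) mm, where on should be about (606, -289). Each is within about 2 mm of its snapped end position. I moved lever B only after seeing lever A off.
- **Loose objects:** the tray, cup, jar and shaker looked unmoved in the side picture. I measured only the jar's red cap there: it was within 1 mm of its starting position.
- **Robot:** the gripper was clear of everything, and the force reading was below 1 N.
- **Disagreement:** in the last top view, the jar's cap read about 13 mm off in y. Its blob had shrunk from 214 to 84 pixels, so I put this down to the arm partly covering it. The top view also didn't pick up knob B, so its position rests on the side view alone.

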